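# Put the rusks away in the pantry box

## Robot

A 6-joint arm with a two-finger parallel gripper is mounted at the origin on the work surface. World frame = base frame: x ahead of the robot, y to its left, z up, the work surface at z = 0. Lengths are in mm, angles in rad, forces in N, time in s.
With the tool pointing down it reaches from about 250 to 850 mm from the base axis. Payload 12.5 kg.
Tool frame: the origin (TCP) lies on the centre line of the jaws, within the pads' length; the fingertips stand 19 mm ahead of it and the grasp point (between the pads) is the TCP; z points along the fingers, y is the direction in which the jaws open and shut (so a half turn about z gives the same grasp; the last joint's range is limited). The gripper opens to 93 mm and grips with 3 to 60 N. Pads are 15 mm wide; open, the fingers measure 128 mm over their backs; the gripper's body (75 mm by 188 mm) begins 65 mm behind the grasp point.
Start: joints at [-1.364, 0.351, 1.652, -0, 1.139, -0.085], TCP at [158.242, -526.73, 237.633] pointing down, gripper open.
Joint ranges: [-2.75, 2.75], [-0.79, 2.1], [0.01, 2.65], [-1.57, 4.71], [0.07, 3.14], [-2.87, 2.87]. Speed limits (rad/s): [2.22, 2.22, 2.79, 3.14, 3.14, 3.14].

## Interface

Orientations are given as a unit quaternion [w, x, y, z].
In Python, from plant import observe, read_camera, close_job, look_for gives the robot as it stands.
- The arm moves only by the shell command python3 -m crank 'ROWS' [FORCE]. ROWS is JSON, a list of rows, each an object with "angular": the turn, a rotation vector about the tool's x, y, z in rad, a list of three; "linear": the shift along the tool's x, y, z in cm, a list of three; "gripper": the closure, from 0 (fully open) to 1 (shut). In form: [{"angular": [ax, ay, az], "linear": [x, y, z], "gripper": gripper}, ...]. A call has 1 to 8 rows; each row is the pose to reach, as a shift and turn from the pose measured when the call began, along the tool's axes at that moment; what a row does not reach only later rows make up. A row lasts 1/12 s, in which the tool goes at most 41.7 mm and 7.16 degrees, less where a joint would pass 70% of its speed; a pose out of reach is approached as far as the arm can. A call with a gripper value outside its range is refused whole. The fingers move at their own pace and stop on an object; FORCE is the grip in N (left out, the last holds). Time passes only in rows, so rows that repeat a pose let the fingers close. It gives the time, the measured TCP pose, the force and the opening at its end, in the units of the state.
- observe(): the state, without advancing time (a new reading comes with each control period).
- read_camera(name): name is "scene" or "side" or "wrist"; returns a dict with "color" (400x640x3 uint8, red, green, blue), "z_map" (400x640 float32, mm along the optical axis (not along the pixel's ray), 0 where there is no reading), "mtx" (3x3 intrinsics, pixels), "k1" (the pictures are not rectified: a ray, as slopes to the right and down, at radius r is drawn at 1 + k1 r^2 times it, then the intrinsics apply), "R" (3x3) and "t" (3): a world point X has camera coordinates R X + t. Camera axes: x right, y down, z forward; pixel columns grow to the right and rows downward; lengths in mm; the calibration is good to about 2 mm. A picture is of the moment at which its call begins.
- close_job(): hands the job in, once; it reports no verdict.
Trained networks look in the newest picture that a camera, given by its name, has taken for a name from the list of things; names that differ only in an ending like _2 or _b are one class to them, and where a whole thing is asked for, a point or a joint stands for the part that bears it (a point fixed in the world has none). Each returns a list of dicts, best first, with "conf" (0 to 1); they miss things now and then, are a little off and sometimes report something else, mostly with a low value. They report only what shows in the picture. A call takes as long as a camera call. They do not tell look-alikes from the thing itself.
- look_for(camera, thing): "centre" ([x, y, z] in mm, in world coordinates, good to about 4 mm: the middle of the surface that is visible of it).
The state is a dict: "t": time; "joint_pos": joint angles; "qvel": joint speeds; "joint_efforts": joint torques, N m; "eef_pos": TCP position; "orientation": TCP orientation; "force": force on the tool from outside, world axes, zero at the start; "ft_torque": the same for the moment, N m; "grip_width": finger opening in mm.
Only numpy, scipy, OpenCV 4.12 (cv2) and the standard library are available. Lean on these libraries where they do the work, as an engineer would, in place of code of your own. Each camera call takes 0.05 s, during which the arm holds its last target. There are 200 camera calls.

## Task

Put the rusks away: pick up the tray and tip it low over the open box so that all three rusks slide gently in, without touching the rusks with the gripper. Then set the empty tray back flat on its wire rack and shut the box's lid fully, and leave the other things on the counter where they are.

Things in the scene. Friction and masses are not known exactly. Their poses are not given: they have to be found in the camera images.
- tray: Loose aluminium tray, 0.3 kg. Origin: centre of the pan's underside; z up, x from handle to open lip. Pan 150 x 150 mm, floor 5 mm thick; rims 4 mm thick, 20 mm high at the back and both sides, none at the front (x = +75 mm). Wooden handle bar runs back along x from -73 to -168 mm.
- tray_handle (a point): Grip point on the tray's handle: tray x = -125 mm, y = 0, z = 17 mm; axes as the tray. The handle is 22 mm wide (y) and 22 mm tall (tray z 6 to 28 mm).
- tray_lip (a point): Middle of the tray's open front edge, on top of the floor: tray x = +75 mm, z = 5 mm. The rusks (friction 0.48 to 0.72) slide over it once the tray is tipped by about 26 to 36 degrees.
- rack: Fixed low wire rack under the tray, 180 x 180 mm, its wires' tops 50 mm above the counter. Origin: centre of its foot, on the counter. The tray starts on it within 15 mm of its centre; the rack's x points roughly like the tray's, the handle sticks out past the rack's -x edge.
- box: Fixed white open-topped storage box with a hinged lid. Origin: centre of its underside; z up. 190 mm along x, 240 mm along y, 110 mm high, walls and floor 6 mm. The lid's hinge runs along the rim of its +x side, facing away from the tray; the -x side faces the tray.
- lid (a joint): Angle of the box's wooden lid (rad): 0 = shut flat on the box, 1.9 = fully open, leaning back a little past upright. Starts open at 1.5 to 1.85. The hinge is stiff (0.35 N m friction): the lid stays at any angle and shuts when pushed with about 2 to 4 N near its free edge.
- lid_hinge (a point): Middle of the lid's hinge line, on the rim of the box's +x side, 110.5 mm above the counter. Its axes turn with the lid: -x points from the hinge to the lid's free edge, z out of the lid's outer face (up when shut), y along the hinge.
- lid_edge (a point): Middle of the lid's free edge, on its outer face, 190 mm from the hinge; axes as lid_hinge. The lid is 190 x 240 mm, 10 mm thick. On its outer face a steel knob stands 43 mm high, 28 mm across, 30 mm in from the free edge, midway along it.
- rusk0: Rusk, a thick hard biscuit bar, loose, 64 mm (its x) x 34 mm (y) x 24 mm high (z), 35 g, lying on the tray about along the tray's x. Origin: centre of its underside.
- rusk0_mid (a point): Centre of rusk0, 12 mm above its origin.
- rusk1: Rusk, a thick hard biscuit bar, loose, 64 mm (its x) x 34 mm (y) x 24 mm high (z), 35 g, lying on the tray about along the tray's x. Origin: centre of its underside.
- rusk1_mid (a point): Centre of rusk1, 12 mm above its origin.
- rusk2: Rusk, a thick hard biscuit bar, loose, 64 mm (its x) x 34 mm (y) x 24 mm high (z), 35 g, lying on the tray about along the tray's x. Origin: centre of its underside.
- rusk2_mid (a point): Centre of rusk2, 12 mm above its origin.
- tin_a: Tall food tin, 74 mm across, 105 high; loose bystander, to be left alone. Origin: centre of its underside.
- tin_b: Tall food tin, 74 mm across, 105 high; loose bystander, to be left alone. Origin: centre of its underside.
- tin_c: Low food tin, 80 mm across, 60 high; loose bystander, to be left alone. Origin: centre of its underside.
- jar: Amber glass jar with steel cap, 68 mm across, 100 high; loose bystander, to be left alone. Origin: centre of its underside.
- mug: White mug, 80 mm across, 90 high, handle to its +y; loose bystander, to be left alone. Origin: centre of its underside.
- mill: Dark wooden pepper mill, 54 mm across, 155 high; loose bystander, to be left alone. Origin: centre of its underside.
- carton: Cardboard carton, 45 x 100 mm, 140 high; loose bystander, to be left alone. Origin: centre of its underside.
There are look-alikes about, which are no part of the job. What is shaped like the rusk0 but pink is not meant.

How it is judged:
By the outcome, as a careful person would: the job done as asked, in the order asked, and still so for the second after the job is handed in, with the robot touching nothing.
It also fails if it takes over 72 s, if anything falls off the work surface, if the arm or the gripper's body presses on something with over 40 N, if the wrist force passes 120 N, or if a joint passes its speed limit or range.

## Working session

There is one attempt and no reset: what is moved stays moved. The work goes in short steps, Python scripts to look and compute and a shell command to move; the robot and the scene stay as the last step left them, time stands still between calls to the robot, and variables do not carry over. Pictures are saved under pics/ and viewed, about 8 in all and at most 12, crops included, and the job is handed in when it is done.

```bash
ls; mkdir -p pics; cat > h.py <<'E'
import numpy as np, cv2, json
from plant import observe, read_camera, close_job, look_for
from scipy.spatial.transform import Rotation as Ro
def save(c,n): cv2.imwrite('pics/'+n,c['color'][:,:,::-1])
def cloud(c):
    h,w=c['z_map'].shape; u,v=np.meshgrid(np.arange(w),np.arange(h))
    K=np.array(c['mtx'],float)
    p=np.stack([u,v],-1).reshape(-1,1,2).astype(np.float64)
    s=cv2.undistortPoints(p,K,np.array([c['k1'],0,0,0,0.])).reshape(h,w,2)
    z=c['z_map'][...,None].astype(float)
    X=np.concatenate([s*z,z],-1)-np.array(c['t']).ravel()
    W=X@np.array(c['R']); W[c['z_map']<=0]=np.nan
    return W
def proj(c,X):
    X=np.atleast_2d(X).astype(float)
    return cv2.projectPoints(X,cv2.Rodrigues(np.array(c['R'],float))[0],np.array(c['t'],float),np.array(c['mtx'],float),np.array([c['k1'],0,0,0.]))[0].reshape(-1,2)
def pose():
    o=observe(); q=o['orientation']; return np.array(o['eef_pos']),Ro.from_quat([q[1],q[2],q[3],q[0]])
def delta(target,R=None):
    "shift in cm in tool axes, turn rotvec to reach target/R"
    p,r=pose(); return np.round(r.inv().apply(np.array(target)-p)/10,2), None if R is None else np.round((r.inv()*R).as_rotvec(),3)
E
python3 - <<'E'
from h import *
a=read_camera('scene');b=read_camera('side')
cv2.imwrite('pics/a.png',cv2.resize(np.vstack([a['color'],b['color']])[:,:,::-1],None,fx=.75,fy=.75))
for n in ['tray','tray_handle','tray_lip','rack','box','lid','lid_hinge','lid_edge','rusk0','tin_a','tin_c','jar','mug','mill','carton']:
  for c in ['scene','side']:
    print(n,c,[(np.round(d['centre']).tolist(),round(d['conf'],2)) for d in look_for(c,n)][:6])
o=observe();print(o['t'],o['eef_pos'],o['orientation'],o['force'])
E
```

```text
pics
tray scene [([503.0, 219.0, 59.0], 0.65), ([474.0, 187.0, 78.0], 0.58)]
tray side [([504.0, 214.0, 53.0], 0.83)]
tray_handle scene [([502.0, 219.0, 58.0], 0.81)]
tray_handle side [([504.0, 206.0, 56.0], 0.71)]
tray_lip scene [([497.0, 218.0, 56.0], 0.64), ([555.0, 220.0, 74.0], 0.16)]
tray_lip side [([500.0, 207.0, 53.0], 0.79)]
rack scene [([582.0, 233.0, 49.0], 0.83)]
rack side [([547.0, 206.0, 50.0], 0.84)]
box scene [([548.0, -343.0, 106.0], 0.87), ([554.0, -340.0, 215.0], 0.56), ([559.0, 220.0, 75.0], 0.46)]
box side []
lid scene [([550.0, -345.0, 212.0], 0.83)]
lid side [([548.0, -346.0, 216.0], 0.67), ([502.0, 210.0, 55.0], 0.49), ([554.0, 220.0, 76.0], 0.28), ([742.0, -131.0, 82.0], 0.17)]
lid_hinge scene [([554.0, -343.0, 216.0], 0.87), ([501.0, 220.0, 58.0], 0.75)]
lid_hinge side [([543.0, -346.0, 221.0], 0.68)]
lid_edge scene [([557.0, -348.0, 213.0], 0.57), ([519.0, 191.0, 77.0], 0.53), ([775.0, -44.0, 61.0], 0.15)]
lid_edge side [([539.0, -347.0, 222.0], 0.92), ([740.0, -132.0, 81.0], 0.48)]
rusk0 scene [([557.0, 220.0, 74.0], 0.75), ([339.0, 216.0, 20.0], 0.75), ([
[... 670 characters left out ...]
side [([747.0, 192.0, 97.0], 0.88), ([747.0, 74.0, 98.0], 0.81), ([738.0, -39.0, 58.0], 0.59), ([517.0, 188.0, 79.0], 0.31)]
jar scene [([414.0, 18.0, 65.0], 0.82), ([517.0, 192.0, 76.0], 0.32)]
jar side [([406.0, 17.0, 80.0], 0.66), ([761.0, -277.0, 63.0], 0.26)]
mug scene [([776.0, -254.0, 63.0], 0.57), ([557.0, -346.0, 214.0], 0.16)]
mug side [([762.0, -280.0, 63.0], 0.79)]
mill scene [([752.0, -135.0, 84.0], 0.86)]
mill side [([741.0, -130.0, 81.0], 0.59)]
carton scene [([714.0, 409.0, 118.0], 0.79)]
carton side [([505.0, 209.0, 53.0], 0.34)]
1.6 [ 158.25036029 -526.73641408  237.63598607] [1.48398116e-05 9.89375492e-01 1.45382722e-01 3.65623210e-07] [-0.1177209   0.3773598   0.56769436]
```

View pics/a.png

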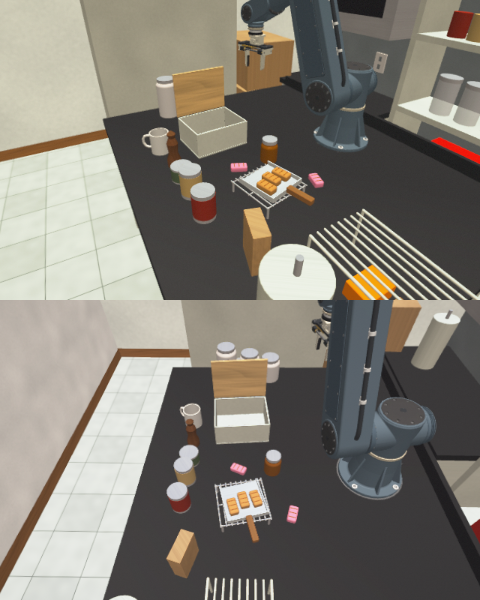

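The picture shows the tray with three orange rusks (scene approx. (272,180), handle towards (300,196)), the box at (212,130) with its lid open behind, and two pink look-alikes at (239,167) and (316,180) on the counter. These are not meant; only the orange ones lie on the tray. I'll build a top-down map from the depth.

```bash
cat > top.py <<'E'
from h import *
def topmap(cams,x0,x1,y0,y1,s):
    # image rows: x descending ; cols: y descending
    H=int((x1-x0)/s);W=int((y1-y0)/s); z=np.full((H,W),-1e9);im=np.zeros((H,W,3),np.uint8)
    for c in cams:
        P=cloud(c).reshape(-1,3);C=c['color'].reshape(-1,3);ok=np.isfinite(P).all(1)&(P[:,2]<330)&(P[:,2]>-20);P=P[ok];C=C[ok]
        r=((x1-P[:,0])/s).astype(int);k=((y1-P[:,1])/s).astype(int)
        ok=(r>=0)&(r<H)&(k>=0)&(k<W);P,C,r,k=P[ok],C[ok],r[ok],k[ok]
        i=np.argsort(P[:,2]);
        for r_,k_,p,cc in zip(r[i],k[i],P[i],C[i]):
            if p[2]>z[r_,k_]: z[r_,k_]=p[2];im[r_,k_]=cc
    return im,z
E
python3 - <<'E'
from top import *
a=read_camera('scene');b=read_camera('side')
im,z=topmap([a,b],250,850,-470,470,1.25)
cv2.imwrite('pics/top.png',im[:,:,::-1])
for n,c in (('a',a),('b',b)):
    P=cloud(c).reshape(-1,3);C=c['color'].reshape(-1,3).astype(int);ok=np.isfinite(P).all(1);P=P[ok];C=C[ok]
    orange=(C[:,0]-C[:,2]>60)
    reg=lambda x0,x1,y0,y1,z0,z1:(P[:,0]>x0)&(P[:,0]<x1)&(P[:,1]>y0)&(P[:,1]<y1)&(P[:,2]>z0)&(P[:,2]<z1)
    def st(t,m):
        Q=P[m]; 
        if len(Q)<10: print(n,t,len(Q));return
        r=cv2.minAreaRect(Q[:,:2].astype(np.float32)); print(n,t,len(Q),np.round(Q.mean(0),1),'z',np.round(np.percentile(Q[:,2],[2,50,98]),1),'rect',np.round(r[0],1),np.round(r[1],1),round(r[2],1))
    st('counter',reg(600,680,0,100,-20,20))
    st('rusks',reg(400,620,100,300,69,95)&orange)
    st('handle',reg(350,650,270,450,55,95)&orange)
    st('pan',reg(400,640,100,320,50,60)&(C.min(1)>140))
    st('rim',reg(400,640,100,320,67,74)&(C.min(1)>120))
    st('boxrim',reg(400,700,-420,-60,102,116))
    st('lid',reg(400,700,-450,-250,130,400)&orange)
    st('lidtop',reg(400,700,-450,-250,270,400))
    Q=P[reg(400,700,-450,-250,130,400)&orange]; m=Q.mean(0);u,s,v=np.linalg.svd(Q-m,full_matrices=False);print('lid normal',v[2],'zmax',Q[:,2].max())
E
```

```text
a counter 602 [638.8  50.8   1.4] z [-1.   1.3  4. ] rect [639.5  49.9] [ 79. 100.] 0.2
a rusks 987 [513.8 209.9  77.8] z [69.4 78.9 81.9] rect [505.3 227.6] [124.4 151.5] 11.8
a handle 354 [484.6 307.2  73.8] z [61.2 76.4 80.6] rect [481.  303.5] [24.1 74.1] 15.1
a pan 854 [525.9 173.7  55.4] z [50.2 56.  58.5] rect [520.4 176.9] [185.4 183.3] 11.0
a rim 282 [521.3 205.1  70.2] z [67.2 70.5 73. ] rect [515.8 178.7] [152.5 151.5] 15.7
a boxrim 685 [ 538.2 -247.5  108.6] z [102.2 109.1 115.3] rect [ 535.1 -252.2] [242.8 199.7] 5.3
a lid 3369 [ 549.6 -347.6  219.4] z [133.9 220.4 300. ] rect [ 544.  -350.2] [243.2  21.4] 4.9
a lidtop 711 [ 552.  -348.2  286.7] z [270.7 287.  301.5] rect [ 544.4 -351.1] [242.9  19.7] 4.9
lid normal [-0.08276033  0.99653818  0.00789788] zmax 303.10263982642
b counter 628 [642.3  47.8  -1.4] z [-5.5 -1.4  2.8] rect [640.1  50. ] [99.9 79.7] 90.0
b rusks 896 [508.8 208.2  76.8] z [71.2 76.9 80.8] rect [500.3 227.7] [122.8 153.4] 17.9
b handle 242 [479.9 307.9  76.1] z [68.  76.5 80.4] rect [480.5 304.1] [21.5 76.1] 15.4
b pan 1323 [519.7 175.1  53.7] z [50.3 53.7 57.7] rect [520.  180.7] [183.3 177.8] 10.3
b rim 212 [509.  208.3  69.4] z [67.1 69.2 73.4] rect [515.5 180.9] [149.9 149.8] 15.6
b boxrim 584 [ 534.9 -256.5  107.9] z [102.4 107.7 115.1] rect [ 534.4 -250.3] [239.6 200.4] 4.7
b lid 3259 [ 542.5 -346.   221.9] z [133.5 224.2 299.7] rect [ 542.2 -348.4] [237.9  20.2] 4.6
b lidtop 803 [ 541.4 -349.2  287.3] z [271.  287.1 301.7] rect [ 542.6 -370.1] [241.4  58.4] 4.5
lid normal [-0.08315425  0.99636786  0.01834274] zmax 303.6833662387805
```

View pics/top.png

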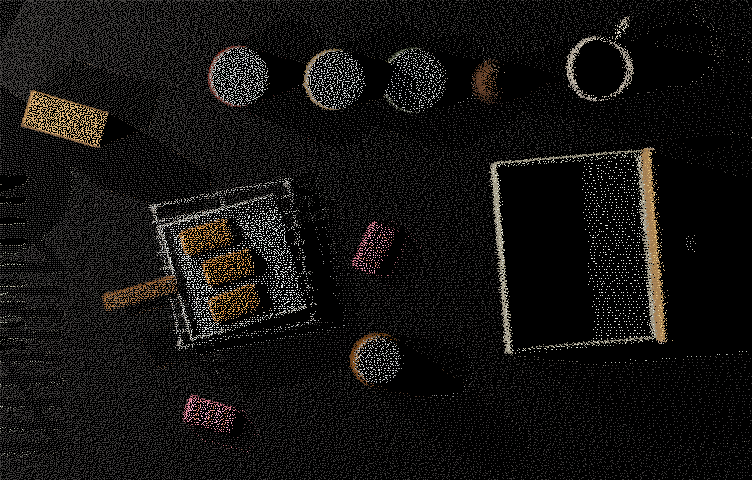

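The top map confirms it. The tray centre is about (516,180) with x at -74.4°, and the handle grip is about (482,300,67). The box centre is about (535,-249), its front rim is at y≈-154, and the lid is near 90°. The pink bars (map (375,247) and (211,413)) lie off the tray. Next I compute the approach.

```bash
cat > g.py <<'E'
from h import *
TX=np.array([.269,-.963,0]);TY=np.array([.963,.269,0]);TC=np.array([515.6,180,50.])
BX=np.array([.083,-.9965,0]);BY=np.array([.9965,.083,0]);BC=np.array([535,-249.,0])
ez=np.array([0,0,1.])
def fr(x,y,phi): # tray-aligned frame -> tool orientation, phi = tilt about y (deg); phi=-20 at level tray
    x=x/np.linalg.norm(x);y=np.cross(ez,x);return Ro.from_matrix(np.stack([x,y,ez],1))*Ro.from_euler('y',180+phi,degrees=True)
def go(p,R):
    o=observe();d=delta(p,R);print('t',round(o['t'],2),'p',np.round(o['eef_pos'],1),'q',np.round(o['joint_pos'],2),'F',np.round(o['force'],1),'w',round(o['grip_width'],1)); print('linear',d[0].tolist(),'angular',d[1].tolist())
E
python3 - <<'E'
from g import *
grip=TC-118*TX+[0,0,17]; print(grip)
go(grip+[0,0,110],fr(TX,0,-20))
go([380,-100,290],fr(TX,0,0))
E
```

```text
[483.858 293.634  67.   ]
t 1.7 p [ 158.2 -526.7  237.6] q [-1.36  0.35  1.65 -0.    1.14 -0.08] F [0.6 1.1 0.4] w 93.0
linear [54.78, -69.2, 6.06] angular [-0.271, -0.276, -1.534]
t 1.7 p [ 158.2 -526.7  237.6] q [-1.36  0.35  1.65 -0.    1.14 -0.08] F [0.6 1.1 0.4] w 93.0
linear [33.51, -34.49, -5.24] angular [0.0, 0.0, -1.551]
```

```bash
python3 -m crank '[{"angular":[0,0,-0.9],"linear":[33,-34,-5],"gripper":0},{"angular":[0,0,-0.9],"linear":[33,-34,-5],"gripper":0},{"angular":[0,0,-0.9],"linear":[33,-34,-5],"gripper":0},{"angular":[0,0,-0.9],"linear":[33,-34,-5],"gripper":0},{"angular":[0,0,-0.9],"linear":[33,-34,-5],"gripper":0},{"angular":[0,0,-0.9],"linear":[33,-34,-5],"gripper":0},{"angular":[0,0,-0.9],"linear":[33,-34,-5],"gripper":0},{"angular":[0,0,-0.9],"linear":[33,-34,-5],"gripper":0}]'
python3 - <<'E'
from g import *
grip=TC-118*TX+[0,0,17]
go(grip+[0,0,110],fr(TX,0,-20))
E
```

```text
t: 2.37
eef_pos: [311.3, -230.7, 273.0]
orientation: [0.0, 0.826, 0.564, 0.0]
force: [0.6, 0.2, -0.1]
grip_width: 93.0
t 2.37 p [ 311.3 -230.7  273. ] q [-0.76  0.    1.99  0.    1.15 -0.39] F [ 0.6  0.2 -0.1] w 93.0
linear [55.12, -2.98, 9.59] angular [-0.112, -0.336, -0.638]
```

```bash
python3 -m crank '[{"angular":[-0.1,-0.3,-0.6],"linear":[55,-3,9],"gripper":0.3},{"angular":[-0.1,-0.3,-0.6],"linear":[55,-3,9],"gripper":0.3},{"angular":[-0.1,-0.3,-0.6],"linear":[55,-3,9],"gripper":0.3},{"angular":[-0.1,-0.3,-0.6],"linear":[55,-3,9],"gripper":0.3},{"angular":[-0.1,-0.3,-0.6],"linear":[55,-3,9],"gripper":0.3},{"angular":[-0.1,-0.3,-0.6],"linear":[55,-3,9],"gripper":0.3},{"angular":[-0.1,-0.3,-0.6],"linear":[55,-3,9],"gripper":0.3},{"angular":[-0.1,-0.3,-0.6],"linear":[55,-3,9],"gripper":0.3}]'
python3 - <<'E'
from g import *
grip=TC-118*TX+[0,0,17]
go(grip+[0,0,110],fr(TX,0,-20))
E
```

```text
t: 3.03
eef_pos: [405.8, 57.2, 223.3]
orientation: [0.125, 0.612, 0.776, -0.094]
force: [0.5, -0.7, 0.8]
grip_width: 65.4
t 3.03 p [405.8  57.2 223.3] q [ 0.22  0.12  2.02 -0.37  1.01  0.19] F [ 0.5 -0.7  0.8] w 65.4
linear [21.58, 13.1, -2.02] angular [-0.005, -0.036, -0.036]
```

```bash
python3 -m crank '[{"angular":[0,-0.036,-0.036],"linear":[21.6,13.1,-2],"gripper":0.3},{"angular":[0,-0.036,-0.036],"linear":[21.6,13.1,-2],"gripper":0.3},{"angular":[0,-0.036,-0.036],"linear":[21.6,13.1,-2],"gripper":0.3},{"angular":[0,-0.036,-0.036],"linear":[21.6,13.1,-2],"gripper":0.3},{"angular":[0,-0.036,-0.036],"linear":[21.6,13.1,-2],"gripper":0.3},{"angular":[0,-0.036,-0.036],"linear":[21.6,13.1,-2],"gripper":0.3},{"angular":[0,-0.036,-0.036],"linear":[21.6,13.1,-2],"gripper":0.3},{"angular":[0,-0.036,-0.036],"linear":[21.6,13.1,-2],"gripper":0.3}]'
python3 - <<'E'
from g import *
c=read_camera('wrist');save(c,'w1.png')
P=cloud(c).reshape(-1,3);C=c['color'].reshape(-1,3).astype(int);ok=np.isfinite(P).all(1);P=P[ok];C=C[ok]
m=(P[:,2]>68)&(P[:,2]<90)&(P[:,0]>440)&(P[:,0]<540)&(P[:,1]>235)&(P[:,1]<370)&(C[:,0]-C[:,2]>40)
Q=P[m];r=cv2.minAreaRect(Q[:,:2].astype(np.float32));print(m.sum(),np.percentile(Q[:,2],[5,50,95]),r)
grip=TC-118*TX+[0,0,17]
go(grip,fr(TX,0,-20))
E
```

```text
t: 3.7
eef_pos: [483.8, 295.3, 175.6]
orientation: [0.137, 0.595, 0.785, -0.107]
force: [0.9, -1.9, -0.3]
grip_width: 65.3
2622 [74.35857798 77.93533781 79.08108088] ((491.9368591308594, 280.088134765625), (42.08516311645508, 125.0355224609375), 29.998193740844727)
t 3.75 p [483.5 293.8 176.1] q [ 0.61  0.52  1.6  -0.36  1.17  0.5 ] F [ 0.7 -0.7 -0.8] w 65.1
linear [3.71, 0.09, 10.26] angular [-0.006, 0.001, 0.001]
```

View pics/w1.png

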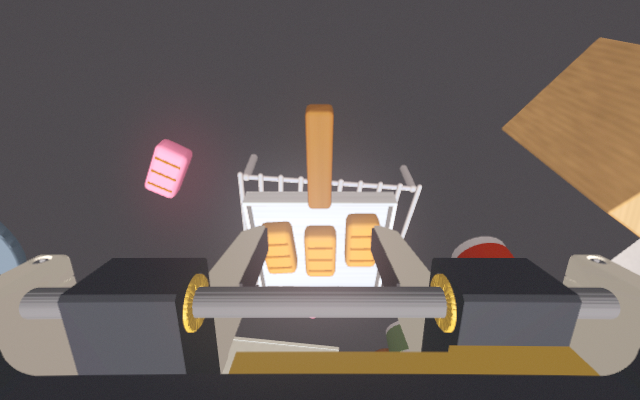

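The wrist view shows the handle at (319,105–205), centred and parallel between the fingers (240–395), with the rusks at (280,248), (320,250) and (362,240). The pink bar at (168,168) is off the tray. I'll descend and grip.

```bash
python3 -m crank '[{"angular":[0,0,0],"linear":[2.5,0.1,7],"gripper":0.3},{"angular":[0,0,0],"linear":[2.5,0.1,7],"gripper":0.3},{"angular":[0,0,0],"linear":[3.7,0.1,10.3],"gripper":0.3},{"angular":[0,0,0],"linear":[3.7,0.1,10.3],"gripper":0.3},{"angular":[0,0,0],"linear":[3.7,0.1,10.3],"gripper":0.9},{"angular":[0,0,0],"linear":[3.7,0.1,10.3],"gripper":0.9},{"angular":[0,0,0],"linear":[3.7,0.1,10.3],"gripper":0.9},{"angular":[0,0,0],"linear":[3.7,0.1,10.3],"gripper":0.9}]' 60
python3 -m crank '[{"angular":[0,0,0],"linear":[0,0,0],"gripper":0.9},{"angular":[0,0,0],"linear":[0,0,0],"gripper":0.9},{"angular":[0,0,0],"linear":[0,0,0],"gripper":0.9}]' 60
python3 - <<'E'
from g import *
p,r=pose(); go(p+[0,0,80],r)
E
```

```text
t: 4.42
eef_pos: [484.9, 293.8, 68.8]
orientation: [0.137, 0.596, 0.784, -0.106]
force: [-0.7, 0.4, -0.4]
grip_width: 43.1
t: 4.67
eef_pos: [485.1, 293.9, 69.5]
orientation: [0.137, 0.596, 0.784, -0.106]
force: [-1.0, 0.9, 1.5]
grip_width: 23.0
t 4.67 p [485.1 293.9  69.5] q [ 0.61  0.67  1.65 -0.4   0.98  0.59] F [-1.   0.9  1.5] w 23.0
linear [-2.73, -0.01, -7.52] angular [0.0, 0.0, 0.0]
```

```bash
python3 -m crank '[{"angular":[0,0,0],"linear":[0,0,0],"gripper":1},{"angular":[0,0,0],"linear":[0,0,0],"gripper":1},{"angular":[0,0,0],"linear":[0,0,0],"gripper":1}]' 60
python3 -m crank '[{"angular":[0,0,0],"linear":[-0.4,0,-1],"gripper":1},{"angular":[0,0,0],"linear":[-0.7,0,-2],"gripper":1},{"angular":[0,0,0],"linear":[-1.1,0,-3],"gripper":1},{"angular":[0,0,0],"linear":[-1.4,0,-4],"gripper":1},{"angular":[0,0,0],"linear":[-1.4,0,-4],"gripper":1}]'
python3 - <<'E'
from g import *
p,r=pose(); np.save('grip.npy',p)
a=read_camera('side');save(a,'s2.png')
P=cloud(a).reshape(-1,3);C=a['color'].reshape(-1,3).astype(int);ok=np.isfinite(P).all(1);P=P[ok];C=C[ok]
m=(P[:,0]>430)&(P[:,0]<610)&(P[:,1]>90)&(P[:,1]<270)&(P[:,2]>75)&(C.min(1)>120);Q=P[m]
A=np.c_[(Q-TC)@TX,(Q-TC)@TY,np.ones(len(Q))];
for _ in range(4):
    s=np.linalg.lstsq(A,Q[:,2],rcond=None)[0];k=abs(A@s-Q[:,2])<5;A,Q=A[k],Q[k]
print('slope x,y deg',np.degrees(s[:2]),'z',s[2],len(Q))
o=observe();print(o['eef_pos'],o['grip_width'],o['force'],o['ft_torque'])
cv2.imwrite('pics/s2.png',cv2.resize(a['color'][130:380,200:460,::-1],None,fx=2,fy=2))
E
```

```text
t: 4.92
eef_pos: [484.9, 293.9, 69.5]
orientation: [0.137, 0.596, 0.784, -0.106]
force: [-1.0, -0.2, 0.8]
grip_width: 21.5
t: 5.33
eef_pos: [485.9, 295.2, 114.6]
orientation: [0.138, 0.596, 0.784, -0.104]
force: [0.8, -0.3, -2.5]
grip_width: 21.7
slope x,y deg [-1.25814317  0.17933237] z 98.83286063403179 672
[485.44571426 294.90917487 113.39589317] 21.73078475315159 [ 0.36032816 -0.74151268 -3.54100705] [0.6340169  0.10122849 0.00801732]
```

View pics/s2.png

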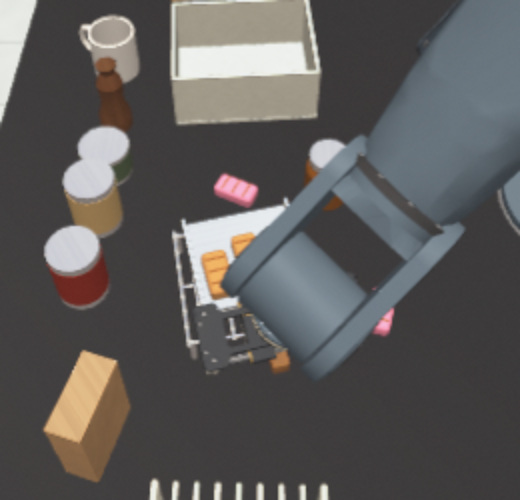

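The tray is held level (pan slope -1.3°, floor 44 mm up as expected), with the rusks still on it at crop (217,272) and (245,245). Next is a slow carry.

```bash
cat >> g.py <<'E'
TILT0=-20
def pour(T,d,L):
    "tray tilted T deg, lip d mm inside box front wall, at height L"
    lip=BC+BX*(-95+d)+[0,0,L]
    f=Ro.from_matrix(np.stack([BX,BY,ez],1))*Ro.from_euler('y',T,degrees=True)
    return lip+f.apply([-193,0,14.5]), f*Ro.from_euler('y',180+TILT0,degrees=True)
E
python3 - <<'E'
from g import *
go(*pour(0,10,175)); go(*pour(20,50,100)); print(pour(0,10,175)[0],pour(40,50,85)[0])
E
```

```text
t 5.38 p [485.4 294.9 113.4] q [ 0.61  0.61  1.63 -0.38  1.05  0.55] F [ 0.4 -0.7 -3.5] w 21.7
linear [-27.43, -4.6, 1.84] angular [0.065, -0.002, 0.177]
t 5.38 p [485.4 294.9 113.4] q [ 0.61  0.61  1.63 -0.38  1.05  0.55] F [ 0.4 -0.7 -3.5] w 21.7
linear [-32.33, -5.66, 4.66] angular [0.033, 0.346, 0.186]
[511.925209    28.03649673 189.5       ] [519.76676121 -66.10936807 220.16565309]
```

```bash
python3 -m crank '[{"angular":[0,0,0],"linear":[-0.3,0,-0.9],"gripper":1},{"angular":[0,0,0],"linear":[-0.9,0,-2.4],"gripper":1},{"angular":[0,0,0],"linear":[-1.5,0,-4.1],"gripper":1},{"angular":[0,0,0],"linear":[-2.1,0,-5.7],"gripper":1},{"angular":[0,0,0],"linear":[-2.6,-0.1,-6.4],"gripper":1},{"angular":[0,0,0.01],"linear":[-3.7,-0.3,-6.2],"gripper":1},{"angular":[0.01,0,0.02],"linear":[-5.2,-0.5,-5.7],"gripper":1},{"angular":[0.015,0,0.035],"linear":[-6.7,-0.8,-5.2],"gripper":1}]'
python3 -c "
from g import *
go(*pour(0,10,175))"
```

```text
t: 6.05
eef_pos: [489.5, 247.8, 184.4]
orientation: [0.135, 0.611, 0.773, -0.108]
force: [1.0, -1.3, -3.5]
grip_width: 21.7
t 6.05 p [489.5 247.8 184.4] q [ 0.54  0.48  1.65 -0.36  1.15  0.47] F [ 1.  -1.3 -3.5] w 21.7
linear [-20.76, -2.89, 6.99] angular [0.048, -0.001, 0.142]
```

```bash
python3 -m crank '[{"angular":[0.003,0,0.01],"linear":[-1.5,-0.2,0.5],"gripper":1},{"angular":[0.007,0,0.02],"linear":[-3.1,-0.4,1.05],"gripper":1},{"angular":[0.01,0,0.03],"linear":[-4.7,-0.65,1.6],"gripper":1},{"angular":[0.015,0,0.045],"linear":[-6.3,-0.9,2.1],"gripper":1},{"angular":[0.02,0,0.055],"linear":[-7.9,-1.1,2.65],"gripper":1},{"angular":[0.024,0,0.07],"linear":[-9.5,-1.3,3.2],"gripper":1},{"angular":[0.027,0,0.08],"linear":[-11.1,-1.55,3.75],"gripper":1},{"angular":[0.03,0,0.09],"linear":[-12.7,-1.8,4.3],"gripper":1}]'
python3 -c "
from g import *
go(*pour(0,10,175))"
```

```text
t: 6.72
eef_pos: [502.2, 111.5, 186.4]
orientation: [0.13, 0.647, 0.742, -0.115]
force: [0.8, -0.2, -3.5]
grip_width: 21.7
t 6.72 p [502.2 111.5 186.4] q [ 0.3   0.4   1.77 -0.39  1.07  0.37] F [ 0.8 -0.2 -3.5] w 21.7
linear [-8.0, -0.17, 2.57] angular [0.016, -0.001, 0.051]
```

```bash
python3 -m crank '[{"angular":[0.003,0,0.01],"linear":[-1.5,0,0.5],"gripper":1},{"angular":[0.006,0,0.02],"linear":[-3.0,-0.1,1.0],"gripper":1},{"angular":[0.01,0,0.03],"linear":[-4.5,-0.1,1.5],"gripper":1},{"angular":[0.012,0,0.04],"linear":[-5.8,-0.1,1.9],"gripper":1},{"angular":[0.014,0,0.045],"linear":[-6.8,-0.15,2.2],"gripper":1},{"angular":[0.016,0,0.05],"linear":[-7.6,-0.15,2.45],"gripper":1},{"angular":[0.016,0,0.05],"linear":[-8.0,-0.2,2.6],"gripper":1},{"angular":[0.016,0,0.05],"linear":[-8.0,-0.2,2.6],"gripper":1}]'
python3 - <<'E'
from g import *
for T,d,L in ((10,35,140),(20,50,105),(20,50,95)): go(*pour(T,d,L))
c=read_camera('scene');d=read_camera('side')
cv2.imwrite('pics/p1.png',np.hstack([cv2.resize(c['color'][80:300,200:460,::-1],None,fx=1.5,fy=1.5),cv2.resize(d['color'][60:280,200:460,::-1],None,fx=1.5,fy=1.5)]))
for q in (c,d):
  P=cloud(q).reshape(-1,3);C=q['color'].reshape(-1,3).astype(int);ok=np.isfinite(P).all(1);P=P[ok];C=C[ok]
  m=(P[:,0]>430)&(P[:,0]<650)&(P[:,1]>-230)&(P[:,1]<0)&(P[:,2]>150)&(P[:,2]<185)&(C.min(1)>110);Q=P[m]
  if len(Q)>50:
    A=np.c_[(Q-BC)@BX,(Q-BC)@BY,np.ones(len(Q))]; s=np.linalg.lstsq(A,Q[:,2],rcond=None)[0]
    print(len(Q),'x range',np.percentile(A[:,0],[1,99]),'y',np.percentile(A[:,1],[1,99]),'z',np.percentile(Q[:,2],[5,50,95]),np.degrees(s[:2]))
E
```

```text
t: 7.38
eef_pos: [511.4, 27.2, 189.0]
orientation: [0.127, 0.667, 0.725, -0.118]
force: [0.3, -0.3, -3.5]
grip_width: 21.7
t 7.38 p [511.4  27.2 189. ] q [ 0.13  0.37  1.8  -0.41  1.03  0.27] F [ 0.3 -0.3 -3.5] w 21.7
linear [-2.75, 0.06, 1.12] angular [-0.001, 0.174, 0.0]
t 7.38 p [511.4  27.2 189. ] q [ 0.13  0.37  1.8  -0.41  1.03  0.27] F [ 0.3 -0.3 -3.5] w 21.7
linear [-5.1, 0.06, 2.31] angular [-0.001, 0.348, 0.0]
t 7.38 p [511.4  27.2 189. ] q [ 0.13  0.37  1.8  -0.41  1.03  0.27] F [ 0.3 -0.3 -3.5] w 21.7
linear [-4.76, 0.06, 3.25] angular [-0.001, 0.348, 0.0]
308 x range [-234.05303966  -82.17574471] y [-24.5032111   74.57785212] z [172.20837893 175.8992844  184.07073973] [-0.82185324  1.46718385]
175 x range [-234.55553608  -86.31643192] y [-71.34242421  69.16713616] z [170.23991786 172.70397864 181.97375326] [-2.05312328 -1.55896224]
```

View pics/p1.png

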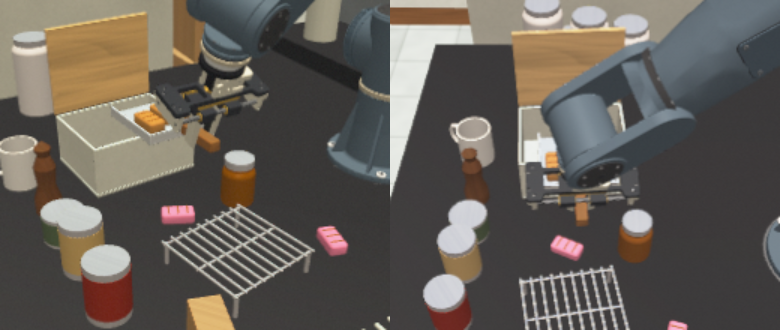

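The lip is centred over the front wall, 10 mm inside and level, and a rusk is visible on the pan at (150,117); the tilt can start.

```bash
python3 - <<'E'
from g import *
for T,d,L in ((3,17,165),(6,24,155),(9,31,145),(12,37,136),(15,43,127),(18,48,119),(20,50,114),(22,50,111)): go2=delta(*pour(T,d,L)); print(go2[0].tolist(),go2[1].tolist())
E
```

```text
[-0.79, 0.04, 0.23] [-0.0, 0.051, 0.001]
[-1.59, 0.04, 0.52] [-0.0, 0.104, 0.001]
[-2.44, 0.04, 0.84] [-0.0, 0.156, 0.001]
[-3.28, 0.04, 1.06] [-0.0, 0.209, 0.001]
[-4.15, 0.04, 1.31] [-0.0, 0.261, 0.001]
[-5.01, 0.04, 1.46] [-0.0, 0.313, 0.001]
[-5.49, 0.04, 1.51] [-0.0, 0.348, 0.001]
[-5.87, 0.04, 1.31] [-0.0, 0.383, 0.001]
```

```bash
python3 -m crank '[{"angular":[0,0.05,0],"linear":[-0.8,0,0.2],"gripper":1},{"angular":[0,0.104,0],"linear":[-1.6,0,0.5],"gripper":1},{"angular":[0,0.156,0],"linear":[-2.4,0,0.8],"gripper":1},{"angular":[0,0.209,0],"linear":[-3.3,0,1.05],"gripper":1},{"angular":[0,0.261,0],"linear":[-4.15,0,1.3],"gripper":1},{"angular":[0,0.313,0],"linear":[-5.0,0,1.45],"gripper":1},{"angular":[0,0.348,0],"linear":[-5.5,0,1.5],"gripper":1},{"angular":[0,0.383,0],"linear":[-5.9,0,1.3],"gripper":1}]'
python3 - <<'E'
from g import *
go(*pour(22,50,111))
for T,L in ((23.5,109),(25,107),(26.5,105),(28,103),(29,101),(30,99),(31,98),(32,97)): go2=delta(*pour(T,50,L)); print(go2[0].tolist(),go2[1].tolist())
E
```

```text
t: 8.15
eef_pos: [516.3, -31.6, 196.8]
orientation: [-0.014, 0.676, 0.736, 0.012]
force: [0.3, 0.5, -3.5]
grip_width: 21.7
t 8.15 p [516.3 -31.6 196.8] q [-0.17  0.34  1.77  0.04  1.03 -0.27] F [ 0.3  0.5 -3.5] w 21.7
linear [0.03, 0.06, 0.0] angular [-0.001, -0.002, 0.001]
[-0.19, 0.06, -0.26] [-0.001, 0.024, 0.001]
[-0.42, 0.06, -0.51] [-0.001, 0.051, 0.001]
[-0.66, 0.06, -0.76] [-0.001, 0.077, 0.001]
[-0.92, 0.06, -1.0] [-0.001, 0.103, 0.001]
[-1.1, 0.06, -1.09] [-0.001, 0.12, 0.001]
[-1.29, 0.06, -1.18] [-0.001, 0.138, 0.001]
[-1.47, 0.05, -1.36] [-0.001, 0.155, 0.001]
[-1.66, 0.05, -1.54] [-0.001, 0.173, 0.001]
```

```bash
python3 -m crank '[{"angular":[0,0.024,0],"linear":[-0.2,0,-0.25],"gripper":1},{"angular":[0,0.05,0],"linear":[-0.4,0,-0.5],"gripper":1},{"angular":[0,0.077,0],"linear":[-0.65,0,-0.75],"gripper":1},{"angular":[0,0.103,0],"linear":[-0.9,0,-1.0],"gripper":1},{"angular":[0,0.12,0],"linear":[-1.1,0,-1.1],"gripper":1},{"angular":[0,0.138,0],"linear":[-1.3,0,-1.2],"gripper":1},{"angular":[0,0.155,0],"linear":[-1.5,0,-1.35],"gripper":1},{"angular":[0,0.173,0],"linear":[-1.65,0,-1.55],"gripper":1}]'
python3 - <<'E'
from g import *
for T,L in ((32,97),(33,95),(34,93),(35,92),(36,91),(37,90),(38,90)): go2=delta(*pour(T,50,L)); print(go2[0].tolist(),go2[1].tolist())
c=read_camera('scene')
for q in look_for('scene','rusk0'): print(np.round(q['centre']),q['conf'])
cv2.imwrite('pics/p2.png',cv2.resize(c['color'][100:240,200:400,::-1],None,fx=3,fy=3))
E
```

```text
t: 8.82
eef_pos: [517.7, -48.5, 211.6]
orientation: [-0.078, 0.673, 0.732, 0.071]
force: [0.3, -0.3, -3.4]
grip_width: 21.3
[-0.02, 0.06, -0.01] [-0.002, -0.002, 0.002]
[-0.2, 0.06, -0.12] [-0.002, 0.016, 0.002]
[-0.39, 0.06, -0.23] [-0.002, 0.033, 0.002]
[-0.57, 0.06, -0.43] [-0.002, 0.051, 0.002]
[-0.74, 0.06, -0.63] [-0.002, 0.068, 0.002]
[-0.93, 0.06, -0.83] [-0.002, 0.086, 0.002]
[-1.09, 0.06, -1.12] [-0.002, 0.103, 0.002]
[339. 216.  21.] 0.67
[ 580. -110.  176.] 0.61
[540.  11.  27.] 0.59
```

View pics/p2.png

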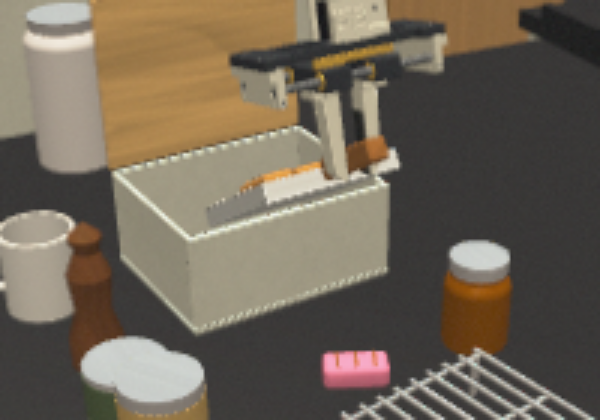

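The tray is at 32° with its lip inside the box and the rusks still on it (crop (285,178)). I'll tip further, slowly.

```bash
python3 -m crank '[{"angular":[0,0.016,0],"linear":[-0.2,0,-0.12],"gripper":1},{"angular":[0,0.033,0],"linear":[-0.4,0,-0.23],"gripper":1},{"angular":[0,0.042,0],"linear":[-0.48,0,-0.33],"gripper":1},{"angular":[0,0.051,0],"linear":[-0.57,0,-0.43],"gripper":1},{"angular":[0,0.06,0],"linear":[-0.65,0,-0.53],"gripper":1},{"angular":[0,0.068,0],"linear":[-0.74,0,-0.63],"gripper":1},{"angular":[0,0.077,0],"linear":[-0.83,0,-0.73],"gripper":1},{"angular":[0,0.086,0],"linear":[-0.93,0,-0.83],"gripper":1}]'
python3 - <<'E'
from g import *
o=observe();print(o['force'],o['ft_torque'])
for T,L in ((37,90),(38,90),(39,90),(40,90),(41,90),(42,90)): go2=delta(*pour(T,50,L)); print(go2[0].tolist(),go2[1].tolist())
for n in ('scene','side'):
  c=read_camera(n)
  for q in look_for(n,'rusk0'): print(n,np.round(q['centre']),q['conf'])
E
```

```text
t: 9.58
eef_pos: [518.8, -59.9, 218.0]
orientation: [-0.109, 0.669, 0.728, 0.1]
force: [-0.0, 0.2, -2.4]
grip_width: 21.8
[-2.77812063e-04  1.97175153e-01 -2.44337919e+00] [-0.04862528 -0.10590538 -0.00472921]
[0.05, 0.04, 0.05] [-0.001, -0.0, 0.001]
[-0.09, 0.04, -0.26] [-0.001, 0.017, 0.001]
[-0.24, 0.04, -0.56] [-0.001, 0.035, 0.001]
[-0.39, 0.04, -0.87] [-0.001, 0.052, 0.001]
[-0.55, 0.04, -1.16] [-0.001, 0.069, 0.001]
[-0.71, 0.04, -1.46] [-0.001, 0.087, 0.001]
scene [339. 219.  18.] 0.61
scene [542.   9.  25.] 0.56
side [329. 207.  24.] 0.76
side [540.   8.  22.] 0.74
side [ 574. -185.  118.] 0.6
side [ 479. -205.  110.] 0.51
```

```bash
python3 -m crank '[{"angular":[0,0,0],"linear":[0,0,0],"gripper":1},{"angular":[0,0,0],"linear":[0,0,0],"gripper":1},{"angular":[0,0,0],"linear":[0,0,0],"gripper":1},{"angular":[0,0,0],"linear":[0,0,0],"gripper":1},{"angular":[0,0,0],"linear":[0,0,0],"gripper":1},{"angular":[0,0,0],"linear":[0,0,0],"gripper":1}]'
python3 - <<'E'
from g import *
o=observe();print(o['force'],o['ft_torque'])
d=read_camera('side');c=read_camera('scene')
for n in ('scene','side'):
  for q in look_for(n,'rusk0'): print(n,np.round(q['centre']),q['conf'])
cv2.imwrite('pics/p3.png',np.hstack([cv2.resize(c['color'][100:240,200:400,::-1],None,fx=2,fy=2),cv2.resize(d['color'][90:230,250:450,::-1],None,fx=2,fy=2)]))
E
```

```text
t: 10.28
eef_pos: [518.9, -59.9, 218.0]
orientation: [-0.109, 0.669, 0.728, 0.1]
force: [-0.1, 0.0, -2.0]
grip_width: 21.3
[-0.13103463  0.01779908 -2.02742984] [-0.13518995 -0.04533085  0.05614923]
scene [339. 220.  22.] 0.79
scene [541.  12.  27.] 0.69
scene [716. 413. 119.] 0.2
side [335. 211.  23.] 0.6
side [539.  10.  19.] 0.59
side [ 581. -294.   29.] 0.51
```

View pics/p3.png

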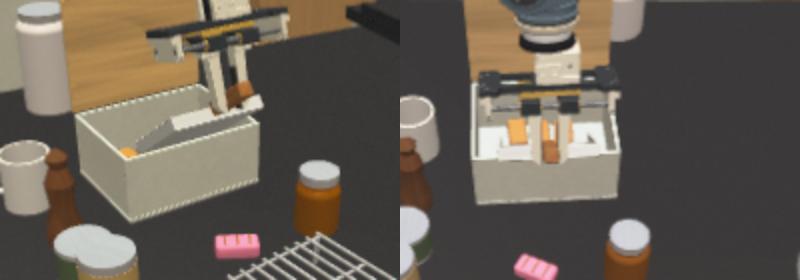

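Two or three rusks are in the box (right crop (517,131), (548,135), (566,130)). I'll lift straight up, still tilted, so that nothing stays on the lip.

```bash
python3 - <<'E'
from g import *
go(*pour(38,50,120));go(*pour(38,45,175))
E
```

```text
t 10.48 p [518.9 -59.9 218. ] q [-0.34  0.37  1.7   0.29  1.21 -0.54] F [ 0.2  0.8 -2.8] w 21.6
linear [0.79, 0.04, -3.13] angular [-0.001, 0.018, 0.001]
t 10.48 p [518.9 -59.9 218. ] q [-0.34  0.37  1.7   0.29  1.21 -0.54] F [ 0.2  0.8 -2.8] w 21.6
linear [2.87, 0.03, -8.25] angular [-0.001, 0.018, 0.001]
```

```bash
python3 -m crank '[{"angular":[0,0.02,0],"linear":[0.2,0,-0.8],"gripper":1},{"angular":[0,0.02,0],"linear":[0.4,0,-1.6],"gripper":1},{"angular":[0,0.02,0],"linear":[0.8,0,-3.1],"gripper":1},{"angular":[0,0.02,0],"linear":[1.3,0,-4.5],"gripper":1},{"angular":[0,0.02,0],"linear":[1.9,0,-6],"gripper":1},{"angular":[0,0.02,0],"linear":[2.9,0,-8.2],"gripper":1},{"angular":[0,0.02,0],"linear":[2.9,0,-8.2],"gripper":1},{"angular":[0,0.02,0],"linear":[2.9,0,-8.2],"gripper":1}]'
python3 - <<'E'
from g import *
go(*pour(0,-20,185))
d=read_camera('side');c=read_camera('scene')
for q in look_for('side','rusk0'): print(np.round(q['centre']),q['conf'])
for c in (d,c):
  P=cloud(c).reshape(-1,3);C=c['color'].reshape(-1,3).astype(int);ok=np.isfinite(P).all(1);P=P[ok];C=C[ok]
  u=(P-BC)@BX;v=(P-BC)@BY
  m=(abs(u)<86)&(abs(v)<112)&(C[:,0]-C[:,2]>90)&(P[:,2]<100);print(m.sum(),np.c_[u,v,P[:,2]][m].round()[::12].tolist())
cv2.imwrite('pics/p4.png',np.hstack([cv2.resize(c['color'][80:220,200:400,::-1],None,fx=2,fy=2),cv2.resize(d['color'][90:230,250:450,::-1],None,fx=2,fy=2)]))
E
```

```text
t: 11.15
eef_pos: [518.9, -56.2, 305.7]
orientation: [-0.115, 0.668, 0.727, 0.107]
force: [0.9, -0.9, -2.7]
grip_width: 21.8
t 11.15 p [518.9 -56.2 305.7] q [-0.34  0.29  1.6   0.29  1.39 -0.5 ] F [ 0.9 -0.9 -2.7] w 21.8
linear [7.61, -0.0, 13.64] angular [0.001, -0.664, 0.001]
[ 582. -286.   29.] 0.67
[541.   9.  22.] 0.63
[332. 210.  22.] 0.6
[ 542. -283.   27.] 0.46
312 [[85.0, 45.0, 29.0], [68.0, -31.0, 35.0], [70.0, 42.0, 33.0], [70.0, -13.0, 29.0], [70.0, 49.0, 28.0], [67.0, -1.0, 28.0], [64.0, -56.0, 27.0], [63.0, 6.0, 27.0], [60.0, -52.0, 26.0], [54.0, 10.0, 31.0], [55.0, -48.0, 27.0], [52.0, 14.0, 28.0], [46.0, -43.0, 30.0], [51.0, 28.0, 25.0], [40.0, -39.0, 31.0], [48.0, 28.0, 23.0], [36.0, -36.0, 30.0], [36.0, 32.0, 29.0], [33.0, -32.0, 28.0], [33.0, 36.0, 28.0], [22.0, -27.0, 34.0], [29.0, 40.0, 27.0], [24.0, -10.0, 29.0], [26.0, 47.0, 25.0], [20.0, -9.0, 28.0], [17.0, 5.0, 27.0]]
101 [[81.0, -38.0, 31.0], [67.0, -42.0, 31.0], [54.0, -43.0, 33.0], [54.0, -27.0, 33.0], [58.0, -9.0, 32.0], [61.0, 5.0, 31.0], [70.0, 20.0, 27.0], [65.0, 34.0, 30.0], [53.0, 36.0, 32.0]]
```

View pics/p4.png

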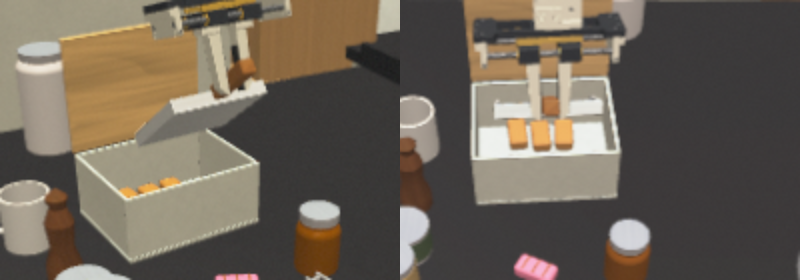

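All three rusks lie flat in the box (right crop (517,133), (541,134), (564,133); tops ~30 mm). Now the tray goes back.

```bash
python3 - <<'E'
from g import *
go(np.array([500,120,220]),fr(np.array([.17,-.98,0]),0,-20))
E
python3 -m crank '[{"angular":[0,-0.1,0],"linear":[2.5,0,0],"gripper":1},{"angular":[0,-0.2,0],"linear":[5,0,1],"gripper":1},{"angular":[0,-0.3,0],"linear":[8,0,4],"gripper":1},{"angular":[0,-0.4,0],"linear":[11,0,7],"gripper":1},{"angular":[0,-0.5,0],"linear":[13,0,10],"gripper":1},{"angular":[0,-0.6,0],"linear":[14,0,13],"gripper":1},{"angular":[0,-0.663,0],"linear":[14,0,13],"gripper":1},{"angular":[0,-0.663,0],"linear":[14,0,13],"gripper":1}]'
python3 - <<'E'
from g import *
go(np.array([485,294,200.]),fr(TX,0,-20))
E
```

```text
t 11.3 p [518.2 -56.1 303.7] q [-0.34  0.29  1.6   0.29  1.39 -0.5 ] F [-0.2  0.  -3.3] w 21.8
linear [14.21, -0.32, 13.46] angular [-0.004, -0.665, -0.089]
t: 11.97
eef_pos: [502.0, 118.8, 220.9]
orientation: [0.126, 0.664, 0.727, -0.12]
force: [-0.3, -0.1, -2.4]
grip_width: 21.4
t 11.97 p [502.  118.8 220.9] q [ 0.31  0.36  1.72 -0.37  1.17  0.38] F [-0.3 -0.1 -2.4] w 21.4
linear [17.25, -0.13, -4.07] angular [-0.07, 0.0, -0.17]
```

```bash
python3 -m crank '[{"angular":[-0.01,0,-0.03],"linear":[3,0,-0.7],"gripper":1},{"angular":[-0.03,0,-0.07],"linear":[6.5,0,-1.5],"gripper":1},{"angular":[-0.05,0,-0.12],"linear":[10,-0.1,-2.4],"gripper":1},{"angular":[-0.06,0,-0.15],"linear":[13.5,-0.1,-3.2],"gripper":1},{"angular":[-0.07,0,-0.17],"linear":[16,-0.1,-3.8],"gripper":1},{"angular":[-0.07,0,-0.17],"linear":[17.2,-0.1,-4.1],"gripper":1},{"angular":[-0.07,0,-0.17],"linear":[17.2,-0.1,-4.1],"gripper":1},{"angular":[-0.07,0,-0.17],"linear":[17.2,-0.1,-4.1],"gripper":1}]'
python3 - <<'E'
from g import *
go(np.array([485,294,85.]),fr(TX,0,-20))
c=read_camera('side')
P=cloud(c).reshape(-1,3);C=c['color'].reshape(-1,3).astype(int);ok=np.isfinite(P).all(1);P=P[ok];C=C[ok]
m=(P[:,0]>430)&(P[:,0]<610)&(P[:,1]>90)&(P[:,1]<270)&(P[:,2]>165)&(C.min(1)>110);Q=P[m]
A=np.c_[(Q-TC)@TX,(Q-TC)@TY,np.ones(len(Q))]
for _ in range(4):
    s=np.linalg.lstsq(A,Q[:,2],rcond=None)[0];k=abs(A@s-Q[:,2])<5;A,Q=A[k],Q[k]
print('slope',np.degrees(s[:2]),'z',s[2],len(Q),'x',np.percentile(A[:,0],[1,99]),'y',np.percentile(A[:,1],[1,99]))
E
```

```text
t: 12.63
eef_pos: [485.8, 292.8, 200.5]
orientation: [0.138, 0.596, 0.784, -0.105]
force: [-0.3, 0.4, -3.0]
grip_width: 21.5
t 12.63 p [485.8 292.8 200.5] q [ 0.61  0.49  1.58 -0.35  1.21  0.48] F [-0.3  0.4 -3. ] w 21.5
linear [4.07, -0.03, 10.81] angular [-0.001, -0.001, -0.001]
slope [-0.22296007  0.30654271] z 184.0378143735766 889 x [-72.25157456  76.25334287] y [-22.10039799  70.21795681]
```

```bash
python3 -m crank '[{"angular":[0,0,0],"linear":[0.8,0,2.2],"gripper":1},{"angular":[0,0,0],"linear":[2,0,5.2],"gripper":1},{"angular":[0,0,0],"linear":[3.2,0,8.2],"gripper":1},{"angular":[0,0,0],"linear":[4.1,0,10.8],"gripper":1},{"angular":[0,0,0],"linear":[4.3,0,11.4],"gripper":1},{"angular":[0,0,0],"linear":[4.4,0,11.7],"gripper":1},{"angular":[0,0,0],"linear":[4.5,0,11.9],"gripper":1},{"angular":[0,0,0],"linear":[4.5,0,12.0],"gripper":1}]'
python3 -m crank '[{"angular":[0,0,0],"linear":[0.03,0,0.1],"gripper":1},{"angular":[0,0,0],"linear":[0.06,0,0.15],"gripper":1}]'
python3 -c "
from g import *
p,r=pose();go(np.array([485,294,69.5]),fr(TX,0,-20));print(observe()['ft_torque'])"
```

```text
t: 13.35
eef_pos: [486.4, 293.6, 74.0]
orientation: [0.138, 0.597, 0.784, -0.104]
force: [0.2, -0.2, -2.1]
grip_width: 21.9
t: 13.52
eef_pos: [487.1, 294.0, 73.8]
orientation: [0.139, 0.597, 0.784, -0.103]
force: [-0.5, -0.8, -2.3]
grip_width: 21.9
t 13.52 p [487.1 294.   73.8] q [ 0.61  0.66  1.65 -0.4   0.98  0.59] F [-0.5 -0.8 -2.3] w 21.9
linear [0.2, -0.21, 0.38] angular [0.003, -0.002, -0.004]
[0.47925508 0.02857554 0.07024438]
```

```bash
python3 -m crank '[{"angular":[0,0,0],"linear":[0.1,-0.1,0.2],"gripper":1},{"angular":[0,0,0],"linear":[0.15,-0.15,0.3],"gripper":1},{"angular":[0,0,0],"linear":[0.17,-0.15,0.4],"gripper":1},{"angular":[0,0,0],"linear":[0.17,-0.15,0.4],"gripper":1}]'
python3 -c "
from g import *
p,r=pose();go(np.array([485,294,69.5]),fr(TX,0,-20));print(observe()['ft_torque'])"
```

```text
t: 13.85
eef_pos: [485.7, 294.0, 69.7]
orientation: [0.139, 0.597, 0.784, -0.103]
force: [-1.3, 1.4, 2.4]
grip_width: 21.5
t 13.85 p [485.7 294.   69.7] q [ 0.61  0.67  1.65 -0.4   0.98  0.59] F [-1.3  1.4  2.4] w 21.5
linear [0.03, -0.06, 0.01] angular [0.003, -0.002, -0.004]
[ 0.12084892  0.29497645 -0.06647754]
```

The tray is on the rack (load now upward). I'll release and withdraw along the fingers.

```bash
python3 -m crank '[{"angular":[0,0,0],"linear":[0,0,0],"gripper":0.3},{"angular":[0,0,0],"linear":[0,0,0],"gripper":0.3},{"angular":[0,0,0],"linear":[0,0,0],"gripper":0.3},{"angular":[0,0,0],"linear":[0,0,0],"gripper":0.3},{"angular":[0,0,0],"linear":[0,0,-3],"gripper":0.3},{"angular":[0,0,0],"linear":[0,0,-7],"gripper":0.3},{"angular":[0,0,0],"linear":[0,0,-11],"gripper":0.3},{"angular":[0,0,0],"linear":[0,0,-15],"gripper":0.3}]'
python3 - <<'E'
from g import *
B=fr(BX,0,0)
# push heading: jaw along BY; keep tool x = -BX
print('hinge',BC+BX*95)
go(np.array([420,0,330.]),B)
E
```

```text
t: 14.52
eef_pos: [471.0, 343.3, 212.4]
orientation: [0.139, 0.597, 0.784, -0.103]
force: [0.1, 0.5, -0.3]
grip_width: 64.6
hinge [ 542.885  -343.6675    0.    ]
t 14.52 p [471.  343.3 212.4] q [ 0.69  0.52  1.51 -0.33  1.28  0.54] F [ 0.1  0.5 -0.3] w 64.6
linear [-33.85, -14.02, -0.31] angular [0.036, 0.346, 0.184]
```

```bash
python3 -m crank '[{"angular":[0.01,0.05,0.04],"linear":[-2,-0.5,-4],"gripper":1},{"angular":[0.015,0.1,0.07],"linear":[-4,-1.5,-8],"gripper":1},{"angular":[0.02,0.15,0.1],"linear":[-7,-3,-11],"gripper":1},{"angular":[0.03,0.2,0.13],"linear":[-11,-4,-13],"gripper":1},{"angular":[0.036,0.25,0.16],"linear":[-15,-6,-12],"gripper":1},{"angular":[0.036,0.3,0.18],"linear":[-19,-8,-11],"gripper":1},{"angular":[0.036,0.346,0.18],"linear":[-23,-9,-9],"gripper":1},{"angular":[0.036,0.346,0.18],"linear":[-27,-11,-8],"gripper":1}]'
python3 - <<'E'
from g import *
go(np.array([492,-403,380.]),fr(BX,0,0))
b=read_camera('side');c=read_camera('scene')
for n,c in (('scene',c),('side',b)):
    P=cloud(c).reshape(-1,3);C=c['color'].reshape(-1,3).astype(int);ok=np.isfinite(P).all(1);P=P[ok];C=C[ok]
    m=(P[:,0]>430)&(P[:,0]<610)&(P[:,1]>90)&(P[:,1]<270)&(P[:,2]>66)&(P[:,2]<75)&(C.min(1)>110);Q=P[m]
    r=cv2.minAreaRect(Q[:,:2].astype(np.float32));print(n,len(Q),r)
    m=(P[:,0]>430)&(P[:,0]<610)&(P[:,1]>90)&(P[:,1]<270)&(P[:,2]>51)&(P[:,2]<59)&(C.min(1)>140);Q=P[m]
    s=np.linalg.lstsq(np.c_[Q[:,:2],np.ones(len(Q))],Q[:,2],rcond=None)[0];print('slopes',np.degrees(s[:2]))
E
```

```text
t: 15.18
eef_pos: [427.7, 120.5, 378.0]
orientation: [-0.001, 0.676, 0.737, 0.001]
force: [1.2, -1.0, 1.0]
grip_width: 16.2
t 15.18 p [427.7 120.5 378. ] q [0.17 0.03 1.7  0.   1.41 0.08] F [ 1.2 -1.   1. ] w 16.2
linear [-52.71, 1.87, -0.34] angular [0.001, -0.003, 0.004]
scene 344 ((516.295166015625, 179.69589233398438), (153.15016174316406, 149.59701538085938), 14.705732345581055)
slopes [-0.32230862 -0.29500327]
side 205 ((516.7571411132812, 180.78628540039062), (149.69607543945312, 151.82009887695312), 14.907578468322754)
slopes [-0.1131508   0.16524123]
```

The tray is flat at (516.5,180), its original spot. Next I move behind the lid.

```bash
python3 -m crank '[{"angular":[0,0,0],"linear":[-4,0.1,0],"gripper":1},{"angular":[0,0,0],"linear":[-8,0.3,0],"gripper":1},{"angular":[0,0,0],"linear":[-12,0.4,0],"gripper":1},{"angular":[0,0,0],"linear":[-16,0.6,0],"gripper":1},{"angular":[0,0,0],"linear":[-20,0.7,0],"gripper":1},{"angular":[0,0,0],"linear":[-24,0.9,0],"gripper":1},{"angular":[0,0,0],"linear":[-28,1,0],"gripper":1},{"angular":[0,0,0],"linear":[-32,1.1,0],"gripper":1}]'
python3 -c "
from g import *
go(np.array([492,-403,380.]),fr(BX,0,0))"
```

```text
t: 15.95
eef_pos: [465.0, -201.6, 378.8]
orientation: [0.001, 0.678, 0.735, 0.0]
force: [1.4, 0.3, 0.9]
grip_width: 0.4
t 15.95 p [ 465.  -201.6  378.8] q [-0.5   0.16  1.56 -0.    1.43 -0.58] F [1.4 0.3 0.9] w 0.4
linear [-20.3, 1.05, -0.1] angular [0.001, 0.001, -0.001]
```

```bash
python3 -m crank '[{"angular":[0,0,0],"linear":[-4,0.2,0],"gripper":1},{"angular":[0,0,0],"linear":[-8,0.4,0],"gripper":1},{"angular":[0,0,0],"linear":[-12,0.6,0],"gripper":1},{"angular":[0,0,0],"linear":[-16,0.8,0],"gripper":1},{"angular":[0,0,0],"linear":[-20.3,1,0],"gripper":1},{"angular":[0,0,0],"linear":[-20.3,1,3],"gripper":1},{"angular":[0,0,0],"linear":[-20.3,1,6.5],"gripper":1},{"angular":[0,0,0],"linear":[-20.3,1,8.6],"gripper":1}]'
cat >> g.py <<'E'
def lid(th,r=165,v=-55,tilt=0,back=14):
    "tip pressing on outer face at distance r from hinge, lid angle th deg"
    th=np.radians(th);hz=110.5;h=BC+BX*95+BY*v+[0,0,hz]
    d=-BX*np.cos(th)+ez*np.sin(th);n=BX*np.sin(th)+ez*np.cos(th)
    R=fr(BX,0,tilt)
    tip=h+r*d+n*8+BX*np.sin(th)*back
    return tip-R.apply([0,0,19]),R
E
python3 - <<'E'
from g import *
for th in (90,84,78,72,66,60,54,48,42): go2=delta(*lid(th));print(th,go2[0].tolist(),go2[1].tolist())
o=observe();print(o['force'],o['eef_pos'])
E
```

```text
t: 16.62
eef_pos: [491.3, -402.8, 289.1]
orientation: [-0.001, 0.678, 0.735, 0.0]
force: [-1.0, 0.8, -0.7]
grip_width: 0.4
90 [3.27, 0.12, -0.54] [-0.002, -0.002, -0.002]
84 [5.01, 0.12, -0.53] [-0.002, -0.002, -0.002]
78 [6.75, 0.11, -0.34] [-0.002, -0.002, -0.002]
72 [8.47, 0.11, 0.03] [-0.002, -0.002, -0.002]
66 [10.17, 0.11, 0.58] [-0.002, -0.002, -0.002]
60 [11.81, 0.11, 1.29] [-0.002, -0.002, -0.002]
54 [13.38, 0.11, 2.16] [-0.002, -0.002, -0.002]
48 [14.87, 0.1, 3.19] [-0.002, -0.002, -0.002]
42 [16.25, 0.1, 4.35] [-0.002, -0.002, -0.002]
[-0.95100744  0.77998261 -0.71668866] [ 491.34917829 -402.8335698   289.07062962]
```

```bash
python3 -m crank '[{"angular":[0,0,0],"linear":[1.7,0.1,-0.5],"gripper":1},{"angular":[0,0,0],"linear":[3.3,0.1,-0.5],"gripper":1},{"angular":[0,0,0],"linear":[5,0.1,-0.5],"gripper":1},{"angular":[0,0,0],"linear":[6.7,0.1,-0.3],"gripper":1},{"angular":[0,0,0],"linear":[8.5,0.1,0],"gripper":1},{"angular":[0,0,0],"linear":[10.2,0.1,0.6],"gripper":1},{"angular":[0,0,0],"linear":[11.8,0.1,1.3],"gripper":1},{"angular":[0,0,0],"linear":[13.4,0.1,2.2],"gripper":1}]'
python3 - <<'E'
from g import *
for th in (48,42,36,30,24,18,12,6): go2=delta(*lid(th));print(th,go2[0].tolist(),go2[1].tolist())
b=read_camera('side');cv2.imwrite('pics/l1.png',cv2.resize(b['color'][40:240,230:450,::-1],None,fx=2,fy=2))
E
```

```text
t: 17.28
eef_pos: [481.9, -268.3, 267.4]
orientation: [-0.001, 0.678, 0.735, -0.0]
force: [-0.6, -2.1, 0.0]
grip_width: 0.8
48 [1.38, -0.05, 1.0] [-0.001, -0.001, -0.001]
42 [2.77, -0.05, 2.16] [-0.001, -0.001, -0.001]
36 [4.03, -0.05, 3.45] [-0.001, -0.001, -0.001]
30 [5.16, -0.05, 4.85] [-0.001, -0.001, -0.001]
24 [6.15, -0.05, 6.36] [-0.001, -0.001, -0.001]
18 [6.98, -0.04, 7.94] [-0.001, -0.001, -0.001]
12 [7.65, -0.04, 9.59] [-0.001, -0.001, -0.001]
6 [8.15, -0.04, 11.28] [-0.001, -0.001, -0.001]
```

View pics/l1.png

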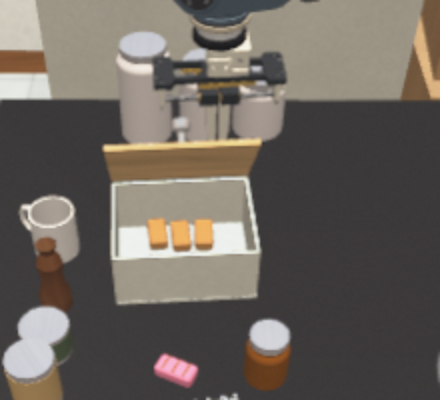

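The lid is swinging down (free edge at (182,145), knob visible beside the fingers), with the three rusks flat in the box. Contact force is about 2 N. I continue along the arc.

```bash
python3 -m crank '[{"angular":[0,0,0],"linear":[1.4,0,1],"gripper":1},{"angular":[0,0,0],"linear":[2.8,0,2.2],"gripper":1},{"angular":[0,0,0],"linear":[4,0,3.45],"gripper":1},{"angular":[0,0,0],"linear":[5.2,0,4.85],"gripper":1},{"angular":[0,0,0],"linear":[6.2,0,6.4],"gripper":1},{"angular":[0,0,0],"linear":[7,0,7.9],"gripper":1},{"angular":[0,0,0],"linear":[7.6,0,9.6],"gripper":1},{"angular":[0,0,0],"linear":[8,0,11],"gripper":1}]'
python3 - <<'E'
from g import *
for th in (4,2,0): go2=delta(*lid(th));print(th,go2[0].tolist(),go2[1].tolist())
o=observe();print(o['force'],o['eef_pos'])
E
```

```text
t: 18.0
eef_pos: [474.5, -185.0, 155.0]
orientation: [-0.002, 0.677, 0.736, -0.0]
force: [0.4, -0.7, 0.7]
grip_width: 0.7
4 [-0.07, -0.0, 0.6] [-0.003, -0.004, 0.0]
2 [0.03, 0.0, 1.17] [-0.003, -0.004, 0.0]
0 [0.12, 0.0, 1.75] [-0.003, -0.004, 0.0]
[ 0.41312283 -0.69926514  0.71012202] [ 474.50825403 -185.04090386  154.99400927]
```

```bash
python3 -m crank '[{"angular":[0,0,0],"linear":[0,0,0.4],"gripper":1},{"angular":[0,0,0],"linear":[0,0,0.8],"gripper":1},{"angular":[0,0,0],"linear":[0,0,1.2],"gripper":1},{"angular":[0,0,0],"linear":[0,0,1.5],"gripper":1}]'
python3 - <<'E'
from g import *
o=observe();print(o['force'],o['eef_pos'])
for n in ('scene','side'):
    c=read_camera(n);P=cloud(c).reshape(-1,3);C=c['color'].reshape(-1,3).astype(int);ok=np.isfinite(P).all(1);P=P[ok];C=C[ok]
    u=(P-BC)@BX;v=(P-BC)@BY;m=(abs(u)<90)&(v>20)&(v<115)&(P[:,2]>80)&(P[:,2]<200)&(C[:,0]-C[:,2]>40);Q=P[m]
    s=np.polyfit(u[m],Q[:,2],1);print(n,m.sum(),'lid slope deg',np.degrees(np.arctan(s[0])),'z at u=-95',np.polyval(s,-95),'hinge',np.polyval(s,95))
E
```

```text
t: 18.33
eef_pos: [474.9, -185.4, 140.2]
orientation: [-0.002, 0.677, 0.736, 0.0]
force: [0.4, 1.4, 1.2]
grip_width: 0.5
[0.37912475 1.4057991  1.22200505] [ 474.91224104 -185.36011784  140.23358292]
scene 761 lid slope deg 0.2033802627803706 z at u=-95 122.20854243073686 hinge 122.88297975501459
side 965 lid slope deg 0.11384025095289683 z at u=-95 118.86966804559819 hinge 119.24717711044579
```

```bash
python3 -m crank '[{"angular":[0,0,0],"linear":[0,0,0.15],"gripper":1},{"angular":[0,0,0],"linear":[0,0,0.15],"gripper":1}]'
python3 -m crank '[{"angular":[0,0,0],"linear":[0,0,0.15],"gripper":1},{"angular":[0,0,0],"linear":[0,0,0.15],"gripper":1}]'
```

```text
t: 18.6
eef_pos: [474.8, -185.4, 139.7]
orientation: [-0.002, 0.677, 0.736, 0.0]
force: [-4.4, 2.1, 9.4]
grip_width: 0.1
t: 18.77
eef_pos: [474.8, -185.4, 139.6]
orientation: [-0.002, 0.677, 0.736, 0.0]
force: [-5.9, 4.2, 15.5]
grip_width: 0.4
```

The lid is firmly stopped (15 N, no further travel). I retreat and check.

```bash
python3 -m crank '[{"angular":[0,0,0],"linear":[0,0,-1],"gripper":1},{"angular":[0,0,0],"linear":[0,0,-4],"gripper":1},{"angular":[0,0,0],"linear":[0,0,-8],"gripper":1},{"angular":[0,0,0],"linear":[0,0,-12],"gripper":1},{"angular":[0,0,0],"linear":[0,0,-15],"gripper":1},{"angular":[0,0,0],"linear":[0,-4,-18],"gripper":1},{"angular":[0,0,0],"linear":[0,-8,-18],"gripper":1},{"angular":[0,0,0],"linear":[0,-12,-18],"gripper":1}]'
python3 - <<'E'
from top import *
from g import *
a=read_camera('scene');b=read_camera('side')
for n,c in (('scene',a),('side',b)):
    P=cloud(c).reshape(-1,3);C=c['color'].reshape(-1,3).astype(int);ok=np.isfinite(P).all(1);P=P[ok];C=C[ok]
    u=(P-BC)@BX;v=(P-BC)@BY;m=(abs(u)<90)&(abs(v)>25)&(abs(v)<115)&(P[:,2]>80)&(P[:,2]<200)&(C[:,0]-C[:,2]>40);Q=P[m]
    s=np.polyfit(u[m],Q[:,2],1);print(n,'lid slope',np.degrees(np.arctan(s[0])),np.polyval(s,[-95,95]))
    for t in ('tin_a','jar','mug','mill','carton','tray'): print(t,[(np.round(d['centre']).tolist(),round(d['conf'],2)) for d in look_for(n,t)][:3])
cv2.imwrite('pics/end.png',cv2.resize(np.hstack([a['color'][60:330,180:500],b['color'][60:330,180:500]])[:,:,::-1],None,fx=1.25,fy=1.25))
o=observe();print(o['t'],o['force'],o['eef_pos'])
E
```

```text
t: 19.43
eef_pos: [358.6, -195.8, 321.6]
orientation: [-0.0, 0.677, 0.736, 0.0]
force: [-0.8, -1.6, 0.8]
grip_width: 0.2
scene lid slope 0.4294707665832074 [121.59895337 123.02315904]
tin_a [([769.0, 198.0, 81.0], 0.8), ([776.0, -46.0, 60.0], 0.73), ([770.0, 75.0, 90.0], 0.69)]
jar [([415.0, 16.0, 68.0], 0.64), ([718.0, 414.0, 122.0], 0.33)]
mug [([777.0, -255.0, 61.0], 0.8)]
mill []
carton [([714.0, 412.0, 121.0], 0.86)]
tray [([507.0, 194.0, 56.0], 0.97), ([562.0, -168.0, 99.0], 0.26)]
side lid slope -0.08898439843926784 [119.14155094 118.84646726]
tin_a [([744.0, 74.0, 99.0], 0.91), ([747.0, 191.0, 100.0], 0.73), ([738.0, -40.0, 60.0], 0.69)]
jar [([405.0, 21.0, 79.0], 0.92), ([745.0, 73.0, 99.0], 0.73)]
mug [([761.0, -277.0, 64.0], 0.75), ([547.0, 204.0, 50.0], 0.48)]
mill [([741.0, -134.0, 81.0], 0.58)]
carton [([696.0, 404.0, 129.0], 0.64), ([543.0, 200.0, 47.0], 0.23)]
tray [([510.0, 192.0, 55.0], 0.98)]
20.1333 [-0.61399496 -0.11717788 -0.7774632 ] [ 359.52365587 -195.57691093  319.70132427]
```

View pics/end.png

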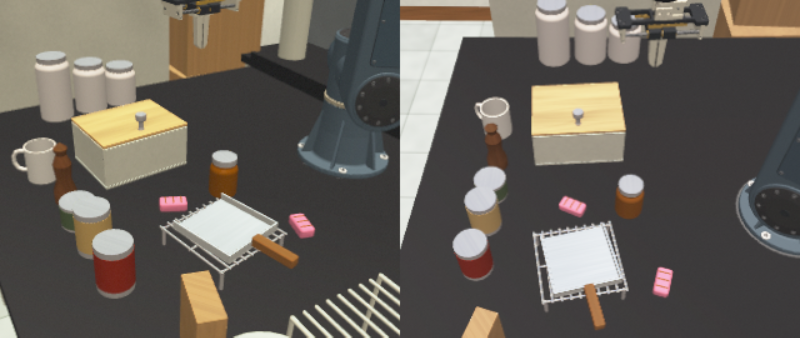

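The lid is flat and shut (box at (130,140)), the empty tray is on the rack (225,228), the bystanders are in place and the gripper is clear. I'm handing in.

```bash
python3 -c "
from plant import close_job
print(close_job())"
```

```text
the job is handed in; nothing more can be done
None
```

The job is done and handed in at about 20 s of the 72 s allowed. I took the tray by its handle and tipped it to about 37–38° with the lip about 20 mm below the box rim. All three rusks slid in and lay flat, and the gripper never touched them. I then set the tray back on the rack and pushed the lid shut from behind, beside its knob.

- **Tray:** it is empty and flat to within 0.5°, centred at (516.5, 180), where it started.
- **Lid:** it is shut. The cameras measured its slope at 0.4° and -0.1°, which is within their noise, and it took 15 N without moving further.
- **Other things:** the tins, jar, mug and carton read within a few mm of where they began. The mill went undetected in the last scene view, but the side view found it in its place. The pink bars were not re-measured after the pour, but they look unmoved in the last picture.
- **Disagreement:** just after the pour the wrist force briefly read about 0.5 N less weight than an empty tray. I suspected a rusk on the lip, but the lift and the next pictures showed all three in the box.

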